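Finish the tap test and unload the tall cylinders

TASK

Give the tapping table its last tap by pressing the treadle right down to its stop and letting it come up; then unscrew the wing nut on the post that carries the hold-down bar almost as far as it goes (nobody knows which way its thread runs, so try both ways), and swing the bar right away over the back of the machine. Move the tin off the wooden board to stand on a free spot of the bench, and stand every test cylinder upright on the board instead, well inside its edges. The cylinders are top-heavy: let none of them fall over, and do not knock over the jar.

Things in the scene. Friction and masses are not known exactly. Their poses are not given: they have to be found in the camera images.
- tapper: tapping table, fixed: white deck, x -55 to 55, y -165 to 285 mm, top 30 mm high; behind it a housing 72 mm high, x 55 to 125, y -130 to 70. Origin on the work surface below the row, x to the back, y along the row. Cylinders at x = 0, y = 52, -6, -64, -122 mm (some places empty). Clamp post, 24 mm across, at x = 0, y = 140; a spare post without a bar at y = 250
- post_top (a point): top of the clamp post that carries the hold-down bar: the bar's pivot axis (z up), level with the bar's top face, 194 mm above the work surface
- treadle_pad (a point): middle of the rubber top of the treadle, a spring-loaded paddle 85 by 70 mm that sticks out of the front (-x) of the machine at 48 mm height; this point is 53 mm from its hinge (which is towards the machine) and goes down 14 mm to the stop, where the spring pushes back with about 11 N
- treadle (a joint): angle of the treadle: 0 up, grows as it is pressed, 0.25 rad at its stop
- bar_knob (a point): centre of the black round knob (18 mm across, 18 mm tall) on the hold-down bar's top face by which the bar is swung; 105 mm from the pivot, the axis of the clamp post. The bar is steel, 30 wide, 12 mm thick, reaching 285 mm from the pivot, its underside 2 mm over the cylinders, its top face 194 mm above the work surface
- bar (a joint): angle of the hold-down bar about the clamp post: 0 over the row, grows counter-clockwise seen from above (free end towards the machine's back), 1.6 rad at its stop; light friction (0.08 N m), stays where it is left. A key under the nut locks it until the nut is unscrewed by about 2.4 rad
- nut_a_wing (a point): a wing nut on a clamp post. Two look the same: one sits on the post that carries the bar (the one to unscrew; at point post_top), the other on the spare post 110 mm from it; which is which varies. Grip: upright black bar 50 long (x of this point), 14 thick (y), 26 mm tall (z); the point is its centre, 41 mm above the bar's top face when tight
- nut_a (a joint): how far this nut is unscrewed, rad: 0 tight, grows as it loosens whichever way that is, 3.4 at its end. The hand of the thread is not known (ordinary or reverse): one way it comes hard against its seat within 0.2 rad, the other way it runs with 0.1 N m and climbs 2.8 mm per rad
- nut_b_wing (a point): the other wing nut, in every way like nut_a_wing: point at the grip's centre, x along its 50 mm length
- nut_b (a joint): how far this nut is unscrewed, rad: 0 tight, grows as it loosens whichever way that is, 3.4 at its end. The hand of the thread is not known (ordinary or reverse): one way it comes hard against its seat within 0.2 rad, the other way it runs with 0.1 N m and climbs 2.8 mm per rad
- cyl0: tall test cylinder, upright, 150 mm, about 0.25 kg: foot 40 mm across, 6 thick; tube 30 mm; heavy steel head 36 mm across, 105 to 150 mm up. Origin: centre of underside, z up its axis. Centre of mass 112 mm up: it falls if tilted 10 degrees, moved briskly, held low or dropped from more than 20 mm; hold it by the head and carry it low. Two to four cylinders are there, the others absent
- cyl1: a test cylinder exactly like cyl0 (same sizes, origin and weight), or absent
- cyl2: a test cylinder exactly like cyl0 (same sizes, origin and weight), or absent
- cyl3: a test cylinder exactly like cyl0 (same sizes, origin and weight), or absent
- board: wooden board, fixed, 200 by 200 mm, flat top 30 mm above the work surface. Origin: centre of its underside, x and y along its sides, z up. Only the tin stands on it at the start. Apart from the things listed here the work surface is bare between 0.40 and 0.70 m from the robot's base, within 45 degrees of straight ahead
- jar: bystander: amber sample jar with a white cap, 56 mm across and 75 mm tall, origin centre of its underside, z up
- tin: plain metal sample tin, 0.15 kg, standing near the middle of the board at the start: 44 mm across, with a lid rim 52 mm across from 38 to 50 mm above its underside; origin centre of its underside, z up. To be moved off the board
Not all that is in view belongs to the job. Leave any blue or yellow look-alike of the cyl3 alone.

How it is judged:
On the way, in this order (a step that is already met when the one before it is completed fails the run):
1. the treadle is pressed down to its stop (over 0.22 rad) for 0.2 s (value of joint treadle above 0.22 rad), for 0.2 s.
2. the treadle is up again (under 0.05 rad) (value of joint treadle below 0.05 rad), for 0.2 s.
3. the nut on the clamp post of the bar is unscrewed by more than 2.6 rad (((value of joint nut_a above 2.6 rad and horizontal distance between nut_a_wing and post_top below 0.03 m) or (value of joint nut_b above 2.6 rad and horizontal distance between nut_b_wing and post_top below 0.03 m))), for 0.2 s.
4. the hold-down bar is swung open by more than 1.2 rad (value of joint bar above 1.2 rad), for 0.2 s.
At the end, for the whole second after the job is handed in: the tin stands upright, off the board, on the work surface; every cylinder present stands upright (within 0.08 rad) and at rest on the wooden board, its axis at least 15 mm inside each edge; the bar is open by more than 1.2 rad, the nut unscrewed by more than 2.4 rad, the treadle up (value of joint treadle below 0.05 rad and value of joint bar above 1.2 rad and ((value of joint nut_a above 2.4 rad and horizontal distance between nut_a_wing and post_top below 0.03 m) or (value of joint nut_b above 2.4 rad and horizontal distance between nut_b_wing and post_top below 0.03 m)) and z of tin in the frame of board below 0.01 m and angle between tin's own z axis and vertical below 0.1 rad and linear speed of each of tin, cyl0, cyl1, cyl2, cyl3 below 0.02 m/s and x of cyl0 in the frame of board between -0.085 and 0.085 m and y of cyl0 in the frame of board between -0.085 and 0.085 m and z of cyl0 in the frame of board between 0.025 and 0.036 m and angle between each of cyl0, cyl1, cyl2, cyl3's own z axis and vertical below 0.08 rad and x of cyl1 in the frame of board between -0.085 and 0.085 m and y of cyl1 in the frame of board between -0.085 and 0.085 m and z of cyl1 in the frame of board between 0.025 and 0.036 m and x of cyl2 in the frame of board between -0.085 and 0.085 m and y of cyl2 in the frame of board between -0.085 and 0.085 m and z of cyl2 in the frame of board between 0.025 and 0.036 m and x of cyl3 in the frame of board between -0.085 and 0.085 m and y of cyl3 in the frame of board between -0.085 and 0.085 m and z of cyl3 in the frame of board between 0.025 and 0.036 m); the robot touches nothing.
It fails at once if a cylinder falls over (tilts over 0.6 rad) (angle between any of cyl0, cyl1, cyl2, cyl3's own z axis and vertical above 0.6 rad).
It fails at once if the jar is knocked over (tilts over 0.6 rad) (angle between jar's own z axis and vertical above 0.6 rad).
Of cyl0, cyl1, cyl2, cyl3 only 2 to 4 are there at a start; the rules pass over those that are not, and their reading is None.
At some moment in a run one of tin may be knocked a few centimetres aside while the robot is not near it.
Once in a run the grip may slacken for a moment while it holds something.
It also fails if it takes over 210 s, if anything falls off the work surface, if the arm or the gripper's body presses on something with over 40 N, if the wrist force passes 120 N, or if a joint passes its speed limit or range.

ROBOT

A 6-joint arm with a two-finger parallel gripper is mounted at the origin on the work surface. World frame = base frame: x ahead of the robot, y to its left, z up, the work surface at z = 0. Lengths are in m, angles in rad, forces in N, time in s.
With the tool pointing down it reaches from about 0.35 to 0.775 m from the base axis. Payload 7.3 kg.
Tool frame: the origin (TCP) lies midway between the tips of the shut fingers; the grasp point (between the pads) lies 19 mm behind it (env.grip_point_offset is the distance from the TCP to the grasp point, in m); z points along the fingers, y is the line along which they close (so a half turn about z gives the same grasp; the last joint's range is limited). The gripper opens to 92 mm and grips with 3 to 60 N. Pads are 19 mm wide; open, the fingers measure 130 mm over their backs; the gripper's body (75 mm by 190 mm) begins 47 mm behind the grasp point.
Start: joints at [-1.387, 0.342, 1.524, -0, 1.275, -0.146], TCP at [0.17, -0.497, 0.227] pointing down, gripper open.
Joint ranges: [-2.53, 2.53], [-0.77, 2.02], [0.04, 2.7], [-1, 4.14], [0.28, 2.66], [-3.11, 3.11]. Speed limits (rad/s): [2.57, 2.57, 3.14, 3.14, 3.14, 3.14].

INTERFACE

Orientations are given as a rotation vector (axis times angle).
In Python, from station import env, vision gives the robot as it stands. The module is installed in compiled form; this text tells all that it offers.
- The arm moves only by the tool send_rows, never from a script. Its argument "steps" is a list that holds one entry, the list of rows, each a list of 5 numbers: the closure, from -1 (fully open) to 1 (shut), so that 0 is half open, then the shift along the world's x, y, z in mm, then the turn about the world's z in rad. A call has 1 to 5 rows; each row is the pose to reach, as a shift and turn from the pose commanded when the call began; what a row does not reach only later rows make up. A row lasts 1/10 s, in which the tool goes at most 50 mm and 8.59 degrees, less where a joint would pass 70% of its speed; a pose out of reach is approached as far as the arm can. A call with a gripper value outside its range is refused whole. The fingers move at their own pace and stop on an object; "squeeze" is the grip in N (left out, the last holds). Time passes only in rows, so rows that repeat a pose let the fingers close. It gives the time, the measured TCP pose, the force, the opening and the grip force at its end, in the units of the state.
- env.get_obs(): the state, without advancing time (a new reading comes with each control period).
- vision.camera(name): name is "scene" or "side" or "wrist"; returns the picture (480x640x3 uint8, red, green, blue); there is no depth.
- vision.camera_model(name): a dict with "intrinsics" (3x3 intrinsics, pixels), "rvec" (rotation vector, rad) and "tvec" (3), from world to camera coordinates, as OpenCV has them; the wrist camera has in their place "T_tool_cam" (4x4, takes a point from camera to tool coordinates, whose origin is the TCP and whose axes are the flange's). Camera axes: x right, y down, z forward; pixel columns grow to the right and rows downward; lengths in m; the calibration is good to about 2 mm. A picture is of the moment at which its call begins: read the wrist's pose just before it. camera_model takes no time and is no camera call.
- env.hand_in(): hands the job in; it is judged then, once.
The state is a dict: "t": time; "joint_positions": joint angles; "dq": joint speeds; "joint_efforts": joint torques, N m; "tool_pos": TCP position; "eef_rot": TCP orientation; "force": force on the tool from outside, world axes, zero at the start; "wrist_torque": the same for the moment, N m; "finger_gap": finger opening in m; "gripper_force": force on a finger pad.
Only numpy, scipy, OpenCV 4.12 (cv2) and the standard library are available. Lean on these libraries where they do the work, as an engineer would, in place of code of your own. Each camera call takes 0.05 s, during which the arm holds its last target. There are 200 camera calls.

## Working session

There is one attempt and no reset: what is moved stays moved. The work goes in short steps, Python scripts to look and compute and a tool call to move; the robot and the scene stay as the last step left them, time stands still between calls to the robot, and variables do not carry over. Pictures are saved under pics/ and viewed, at most 14 in all, crops included, and the job is handed in when it is done.

Besides the shell and the picture viewer there is one more tool, called after "Request:" as name(argument=value, ...), one argument or row to a line, values as JSON. send_rows: Moves the arm, as the interface text tells. Its arguments: {"type":"object","properties":{"steps":{"type":"array"},"squeeze":{"type":"number"}},"required":["steps"]}

```bash
mkdir -p pics
cat > h.py <<'E'
import numpy as np, cv2
from station import env, vision
def save(n,f):
    im=vision.camera(n); cv2.imwrite('pics/'+f,cv2.cvtColor(im,cv2.COLOR_RGB2BGR)); return im
def cam(n):
    m=vision.camera_model(n); K=np.array(m['intrinsics'])
    if 'rvec' in m:
        R=cv2.Rodrigues(np.array(m['rvec'],float))[0]; t=np.array(m['tvec'],float).ravel()
        return K,R,t
    o=env.get_obs(); T=np.eye(4); T[:3,:3]=cv2.Rodrigues(np.array(o['eef_rot'],float))[0]; T[:3,3]=o['tool_pos']
    W=T@np.array(m['T_tool_cam']); R=W[:3,:3].T
    return K,R,-R@W[:3,3]
def ray(c,u,v):
    K,R,t=c; d=R.T@np.linalg.inv(K)@[u,v,1]; return -R.T@t,d
def onz(c,u,v,z):
    o,d=ray(c,u,v); return o+d*(z-o[2])/d[2]
def proj(c,p):
    K,R,t=c; q=K@(R@np.array(p)+t); return q[:2]/q[2]
E
python3 - <<'E'
from h import *
for n in('scene','side'): save(n,n+'0.png'); c=cam(n); print(n,-c[1].T@c[2], c[1][2])
print(env.get_obs(), env.grip_point_offset)
E
```

```text
scene [ 1.19529046 -0.19471851  0.99817329] [-0.59340362  0.17916188 -0.78471215]
side [0.15101987 0.68267154 0.89076076] [ 0.36754859 -0.6420861  -0.6727804 ]
{'t': 0.1, 'joint_positions': array([-1.38700903e+00,  3.42652569e-01,  1.52489027e+00, -6.07870909e-06,
        1.27541302e+00, -1.46021334e-01]), 'dq': array([ 0.0002153 , -0.00246707, -0.00443234,  0.00044636, -0.00182564,
        0.00017557]), 'joint_efforts': array([ 1.69217004e-03, -4.32003415e+01, -2.44695014e+01,  7.19408761e-02,
        5.26176731e-02, -5.01894726e-05]), 'tool_pos': array([ 0.16997099, -0.49635082,  0.22612561]), 'eef_rot': array([-3.09762920e+00, -5.15496413e-01,  4.95420064e-05]), 'force': array([ 0.78900423,  0.19612692, -0.18290868]), 'wrist_torque': array([-0.01304108, -0.03185895, -0.0509196 ]), 'gripper_force': 0.0, 'finger_gap': 0.09201369566163635} 0.0188
```

View pics/scene0.png

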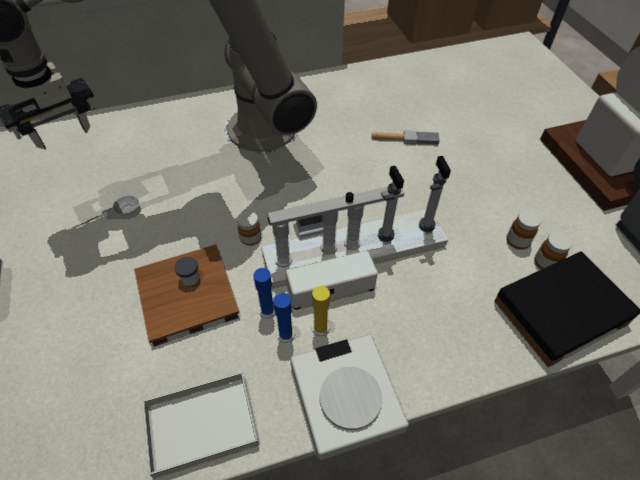

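View pics/side0.png

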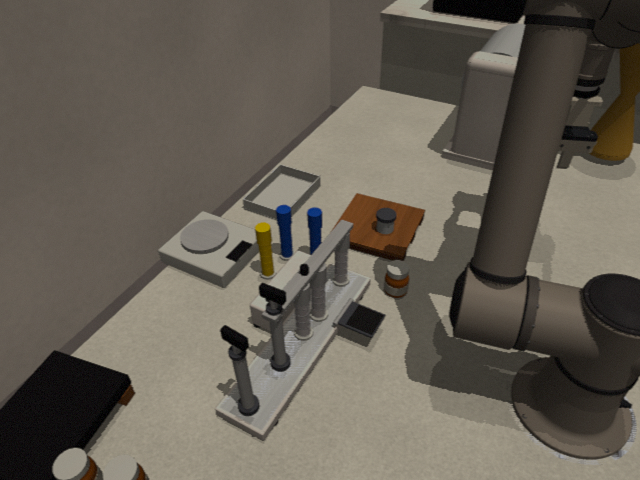

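The scene view shows the bar post's nut at about (397,179), the spare nut at (443,168), the knob at (349,197), cylinders near x=283, 329 and 354, the board at (187,292) with the tin at (187,270), and the jar at (248,228). The side view shows the same things: nuts at (272,296) and (235,338), treadle at (360,320).

Run:
```python
import cv2
for n,(x0,y0,w,h) in {'scene':(235,145,220,160),'side':(215,215,200,200)}.items():
    im=cv2.imread(f'pics/{n}0.png')[y0:y0+h,x0:x0+w]
    k=3.6 if n=='scene' else 3
    cv2.imwrite(f'pics/{n}0c.png',cv2.resize(im,None,fx=k,fy=k,interpolation=cv2.INTER_CUBIC))
```

```text
(no output)
```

View pics/scene0c.png

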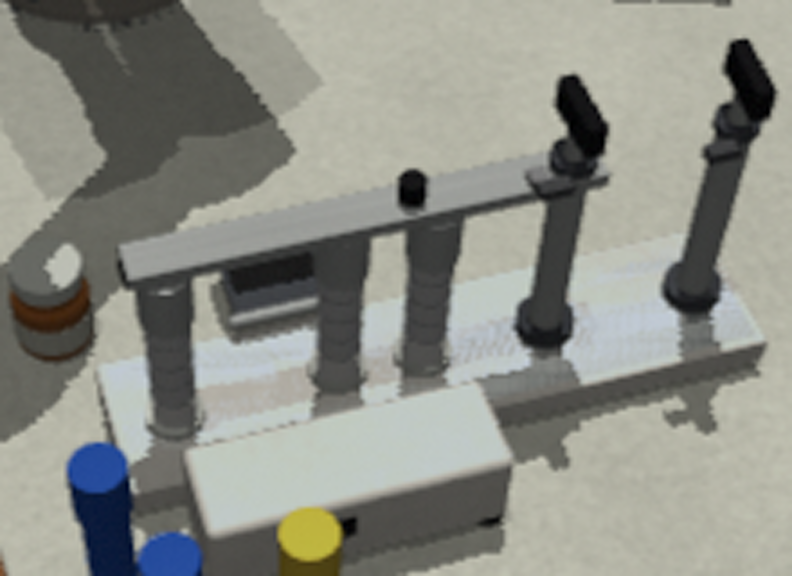

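View pics/side0c.png

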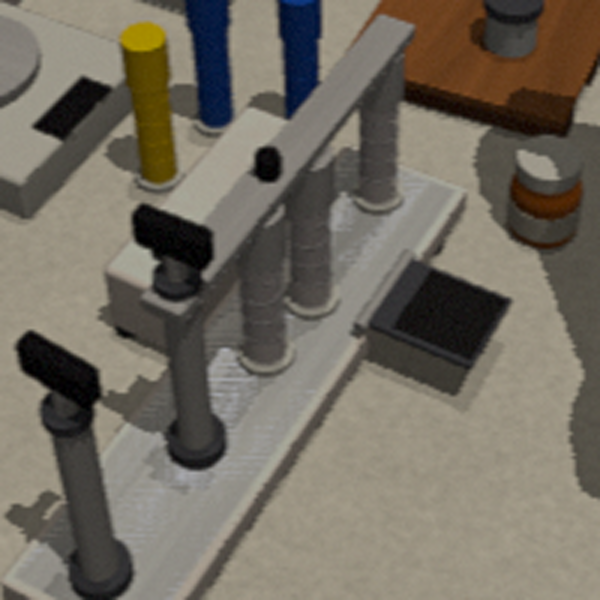

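```bash
cat > m.py <<'E'
from h import *
S,D=cam('scene'),cam('side')
s=lambda x,y:(235+x/3.6,145+y/3.6)
d=lambda x,y:(215+x/3,215+y/3)
def tri(a,b):
    P=[c[0]@np.c_[c[1],c[2]] for c in(S,D)]
    X=cv2.triangulatePoints(P[0],P[1],np.array(a,float),np.array(b,float)).ravel(); return X[:3]/X[3]
r=lambda p:(np.array(p)*1000).round().tolist()
E
python3 - <<'E'
from m import *
for n,a,b in [('A',(581,116),(173,237)),('B',(749,80),(59,368)),('knob',(412,188),(268,163)),('c1',(174,422),(380,196)),('c2',(337,377),(313,298)),('c3',(422,362),(266,355)),('post',(546,325),(196,445))]:
    print(n,r(tri(s(*a),d(*b))))
for n,a,z in [('pad',(452,310),.048),('c1',(380,196),.03),('c2',(313,298),.03),('c3',(266,355),.03),('jarcap',(548,160),.075)]:
    print('side',n,r(onz(D,*d(*a),z)))
for n,a,z in [('jarcap',(48,270),.075),('c1',(174,422),.03),('c2',(337,377),.03),('c3',(422,362),.03)]: print('sc',n,r(onz(S,*s(*a),z)))
print('wing ends scene',r(onz(S,*s(566,82),.248)),r(onz(S,*s(597,128),.248)))
print('wing ends side',r(onz(D,*d(143,212),.248)),r(onz(D,*d(205,238),.248)))
# board
for n,c in(('scene',S),('side',D)):
    hsv=cv2.cvtColor(cv2.imread(f'pics/{n}0.png'),cv2.COLOR_BGR2HSV)
    m=cv2.inRange(hsv,(3,110,60),(16,255,255)); 
    m=cv2.morphologyEx(m,cv2.MORPH_OPEN,np.ones((3,3)))
    for k in sorted(cv2.findContours(m,0,2)[0],key=cv2.contourArea)[-3:]:
        h=cv2.convexHull(k); q=cv2.approxPolyDP(h,.03*cv2.arcLength(h,True),True)[:,0]
        print(n,cv2.contourArea(k),[(p.tolist(),r(onz(c,*p,.03))) for p in q])
print('tin',r(onz(S,187,265,.08)))
E
```

```text
A [526.0, 195.0, 232.0]
B [529.0, 304.0, 233.0]
knob [525.0, 89.0, 201.0]
c1 [525.0, -71.0, 23.0]
c2 [522.0, 45.0, 23.0]
c3 [527.0, 105.0, 21.0]
post [527.0, 196.0, 28.0]
side pad [418.0, 26.0, 48.0]
side c1 [521.0, -66.0, 30.0]
side c2 [518.0, 49.0, 30.0]
side c3 [522.0, 110.0, 30.0]
side jarcap [407.0, -119.0, 75.0]
sc jarcap [417.0, -126.0, 75.0]
sc c1 [532.0, -71.0, 30.0]
sc c2 [528.0, 44.0, 30.0]
sc c3 [533.0, 103.0, 30.0]
wing ends scene [511.0, 189.0, 248.0] [552.0, 192.0, 248.0]
wing ends side [543.0, 198.0, 248.0] [501.0, 199.0, 248.0]
scene 154.0 [([615, 87], [182.0, 1134.0, 30.0]), ([604, 79], [134.0, 1128.0, 30.0]), ([600, 73], [102.0, 1137.0, 30.0]), ([617, 71], [109.0, 1199.0, 30.0])]
scene 1224.0 [([547, 129], [297.0, 805.0, 30.0]), ([583, 121], [297.0, 930.0, 30.0]), ([626, 196], [594.0, 850.0, 30.0]), ([610, 200], [593.0, 800.0, 30.0])]
scene 5624.5 [([215, 245], [432.0, -218.0, 30.0]), ([237, 311], [628.0, -203.0, 30.0]), ([149, 339], [639.0, -396.0, 30.0]), ([135, 269], [447.0, -411.0, 30.0])]
side 77.5 [([93, 464], [702.0, 524.0, 30.0]), ([93, 471], [693.0, 533.0, 30.0]), ([90, 478], [688.0, 544.0, 30.0]), ([81, 479], [701.0, 553.0, 30.0]), ([90, 465], [706.0, 528.0, 30.0])]
side 80.0 [([408, 277], [389.0, -148.0, 30.0]), ([408, 281], [384.0, -135.0, 30.0]), ([402, 285], [391.0, -117.0, 30.0]), ([392, 284], [413.0, -109.0, 30.0]), ([390, 280], [422.0, -119.0, 30.0])]
side 3045.5 [([355, 195], [639.0, -381.0, 30.0]), ([422, 209], [450.0, -406.0, 30.0]), ([408, 245], [430.0, -252.0, 30.0]), ([350, 241], [565.0, -200.0, 30.0]), ([341, 216], [631.0, -279.0, 30.0])]
tin [509.0, -287.0, 80.0]
```

Request:
send_rows(
  steps=[
    [[1,21,44,0,-0.07],[1,42,88,0,-0.14],[1,63,132,0,-0.21],[1,84,176,0,-0.28],[1,105,220,0,-0.33]],
  ],
)

```text
t: 0.6
tool_pos: [0.2753, -0.2748, 0.2265]
eef_rot: [-3.141, 0.006, 0.0]
force: [-0.3, -0.0, 0.0]
finger_gap: 0.0565
gripper_force: 0.0
```

Request:
send_rows(
  steps=[
    [[1,21,44,0,0],[1,42,88,0,0],[1,63,132,0,0],[1,84,176,0,0],[1,105,220,0,0]],
  ],
)

```text
t: 1.1
tool_pos: [0.3803, -0.0547, 0.2268]
eef_rot: [3.141, -0.001, 0.0]
force: [0.8, -0.6, -0.1]
finger_gap: 0.0164
gripper_force: 0.0
```

Request:
send_rows(
  steps=[
    [[1,19,40,0,0],[1,38,81,0,0],[1,38,81,-50,0],[1,38,81,-100,0],[1,38,81,-150,0]],
  ],
)

```text
t: 1.6
tool_pos: [0.418, 0.025, 0.0753]
eef_rot: [3.141, 0.002, 0.002]
force: [1.3, -0.6, -0.6]
finger_gap: 0.0003
gripper_force: 0.0
```

Request:
send_rows(
  steps=[
    [[1,0,0,-15,0],[1,0,0,-25,0],[1,0,0,-33,0],[1,0,0,-40,0],[1,0,0,-40,0]],
  ],
)

```text
t: 2.1
tool_pos: [0.4182, 0.0243, 0.0373]
eef_rot: [3.142, -0.001, 0.001]
force: [-3.6, 1.0, 9.1]
finger_gap: 0.0008
gripper_force: 4.9
```

Request:
send_rows(
  steps=[
    [[1,0,0,-3,0],[1,0,0,-5,0],[1,0,0,-6,0],[1,0,0,-6,0],[1,0,0,-6,0]],
  ],
)

```text
t: 2.6
tool_pos: [0.4188, 0.0243, 0.0342]
eef_rot: [3.141, 0.0, 0.006]
force: [-12.2, 2.1, 40.5]
finger_gap: 0.0001
gripper_force: 21.2
```

Request:
send_rows(
  steps=[
    [[1,0,0,2,0],[1,0,0,3,0],[1,0,0,40,0],[1,0,0,90,0],[1,0,0,140,0]],
  ],
)

```text
t: 3.1
tool_pos: [0.4181, 0.0242, 0.1733]
eef_rot: [3.141, -0.001, 0.002]
force: [0.7, 0.1, -0.2]
finger_gap: 0.0008
gripper_force: 0.0
```

Request:
send_rows(
  steps=[
    [[0.2,0,0,50,0],[0.2,0,0,100,0],[0.2,0,0,132,0],[0.2,0,40,132,0],[0.2,0,80,132,0]],
  ],
)

```text
t: 3.6
tool_pos: [0.4189, 0.1045, 0.3052]
eef_rot: [-3.141, 0.006, -0.01]
force: [0.7, -0.6, -0.1]
finger_gap: 0.0345
gripper_force: 0.0
```

Run:
```python
from h import *
save('wrist','w1.png'); save('side','side1.png'); c=cam('wrist')
o=env.get_obs();print(o['t'],o['tool_pos'],o['force'],o['finger_gap'],-c[1].T@c[2])
for p in [(.526,.195,.235),(.529,.304,.235),(.525,.09,.212)]: print(proj(c,p))
```

```text
3.7 [0.41792963 0.10757887 0.30413974] [-0.14981856 -0.40137439 -0.0917419 ] 0.0361940833096306 [0.48847935 0.10718356 0.46223614]
[147.75116218  53.30468968]
[-64.97009849  46.28163939]
[348.22365801  63.07579201]
```

View pics/w1.png

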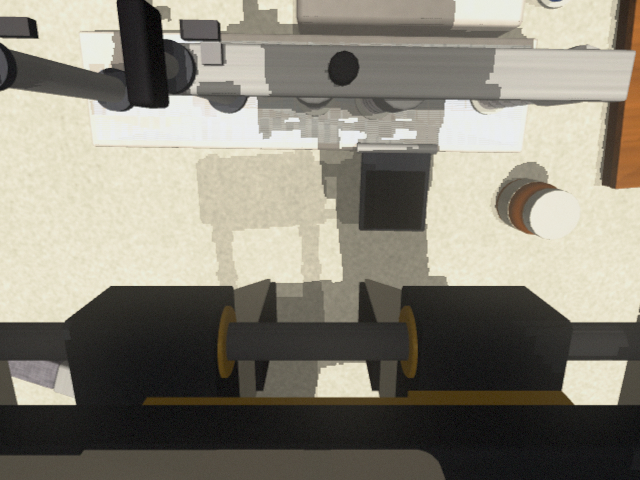

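The wrist view shows the bar's wing upright at (145,52), the knob at (343,68), the treadle at (393,190) and back up, and the jar at (550,213). That matches the predictions within about 3 mm.

Request:
send_rows(
  steps=[
    [[0,36,29,0,0],[0,72,58,0,0],[0,108,88,0,0],[0,108,88,-15,0],[0,108,88,-30,0]],
  ],
)

```text
t: 4.2
tool_pos: [0.5273, 0.1925, 0.2724]
eef_rot: [3.141, 0.001, 0.002]
force: [-0.5, 0.6, -0.9]
finger_gap: 0.0456
gripper_force: 0.0
```

Request:
send_rows(
  steps=[
    [[0,0,0,-20,0],[0,0,0,-40,0],[0,0,0,-56,0],[0,0,0,-56,0],[0.2,0,0,-56,0]],
  ],
)

```text
t: 4.7
tool_pos: [0.5265, 0.1919, 0.2177]
eef_rot: [-3.142, 0.001, -0.002]
force: [0.1, 0.1, 0.1]
finger_gap: 0.0412
gripper_force: 0.0
```

Request:
send_rows(
  steps=[
    [[1,0,0,0,0],[1,0,0,0,0],[1,0,0,0,0],[1,0,0,0,0],[1,0,0,0,0]],
  ],
  squeeze=20,
)

```text
t: 5.2
tool_pos: [0.5263, 0.1935, 0.2174]
eef_rot: [-3.139, -0.0, -0.002]
force: [-0.5, 4.4, 1.6]
finger_gap: 0.014
gripper_force: 20.0
```

Request:
send_rows(
  steps=[
    [[1,0,1,0,0.08],[1,0,2,0.5,0.16],[1,0,2,0.7,0.24],[1,0,2,1,0.32],[1,0,2,1,0.32]],
  ],
)

```text
t: 5.7
tool_pos: [0.5264, 0.1938, 0.2183]
eef_rot: [3.1, 0.501, 0.002]
force: [0.0, -2.2, 3.3]
finger_gap: 0.0141
gripper_force: 20.0
```

```bash
python3 -c "
from h import *
o=env.get_obs();print(o['t'],o['tool_pos'],o['force'],o['wrist_torque'],o['finger_gap'],o['eef_rot'])"
```

```text
5.7 [0.52638465 0.19379254 0.21826926] [ 0.04192997 -2.1536108   3.32574699] [-0.47262719 -0.05320076  0.11093671] 0.01408327344242847 [3.10021311e+00 5.01117757e-01 1.52490513e-03]
```

The moment is 0.11 N m at 0.32 rad, so the nut runs freely this way (counter-clockwise loosens it). Carrying on.

Request:
send_rows(
  steps=[
    [[1,0,0,0.6,0.14],[1,0,0,1,0.28],[1,0,0,1.4,0.42],[1,0,0,1.8,0.56],[1,0,0,2.2,0.7]],
  ],
)

```text
t: 6.2
tool_pos: [0.5265, 0.1937, 0.2203]
eef_rot: [2.739, 1.537, 0.001]
force: [0.4, -2.5, 1.0]
finger_gap: 0.0139
gripper_force: 20.0
```

Request:
send_rows(
  steps=[
    [[1,0,0,0.4,0.14],[1,0,0,0.8,0.28],[1,0,0,1.2,0.42],[1,0,0,1.6,0.56],[1,0,0,2,0.7]],
  ],
)

```text
t: 6.7
tool_pos: [0.5265, 0.1938, 0.2222]
eef_rot: [2.045, 2.383, 0.001]
force: [1.3, -1.9, 0.5]
finger_gap: 0.0136
gripper_force: 20.0
```

Request:
send_rows(
  steps=[
    [[1,0,0,0.4,0.14],[1,0,0,0.8,0.28],[1,0,0,1.2,0.42],[1,0,0,1.6,0.56],[1,0,0,2,0.7]],
  ],
)

```text
t: 7.2
tool_pos: [0.5266, 0.1939, 0.2242]
eef_rot: [1.105, 2.939, 0.0]
force: [1.4, -2.1, 0.7]
finger_gap: 0.014
gripper_force: 20.0
```

Request:
send_rows(
  steps=[
    [[1,0,0,0.4,0.14],[1,0,0,0.8,0.28],[1,0,0,1.2,0.42],[1,0,0,1.7,0.6],[1,0,0,1.7,0.6]],
  ],
)

```text
t: 7.7
tool_pos: [0.5266, 0.194, 0.2259]
eef_rot: [0.188, 3.135, -0.0]
force: [1.7, -1.9, 1.9]
finger_gap: 0.014
gripper_force: 20.0
```

```bash
python3 -c "
from h import *
o=env.get_obs();print(o['t'],o['tool_pos'],o['force'],o['wrist_torque'],o['finger_gap'],o['eef_rot'],o['joint_positions'])"
```

```text
7.7 [0.5265971  0.19397507 0.2258779 ] [ 1.70813973 -1.94377994  1.87968624] [-0.13557251 -0.39621505 -0.16235142] 0.013950397609493535 [ 1.88224095e-01  3.13462383e+00 -3.62782727e-04] [ 2.16702673e-01  4.08546228e-01  1.42494504e+00 -6.04520733e-04
  1.30689209e+00 -1.23398676e+00]
```

Request:
send_rows(
  steps=[
    [[0,0,0,0,0],[0,0,0,0,0],[0,0,0,0,0],[0,0,0,30,0],[0,0,0,65,-0.1]],
  ],
)

```text
t: 8.2
tool_pos: [0.5252, 0.1942, 0.29]
eef_rot: [-0.351, -3.118, 0.002]
force: [0.1, 0.2, -0.3]
finger_gap: 0.0451
gripper_force: 0.0
```

Request:
send_rows(
  steps=[
    [[0,0,-20,0,-0.14],[0,0,-40,0,-0.28],[0,0,-60,0,-0.42],[0,0,-80,0,-0.56],[0,-1,-104,0,-0.7]],
  ],
)

```text
t: 8.7
tool_pos: [0.5249, 0.0899, 0.2906]
eef_rot: [-1.406, -2.809, -0.0]
force: [0.4, 0.1, 0.5]
finger_gap: 0.0457
gripper_force: 0.0
```

Request:
send_rows(
  steps=[
    [[0,0,0,0,-0.14],[0,0,0,0,-0.28],[0,0,0,0,-0.42],[0,0,0,-20,-0.56],[0,0,0,-40,-0.65]],
  ],
)

```text
t: 9.2
tool_pos: [0.5253, 0.0904, 0.2506]
eef_rot: [2.229, 2.213, 0.002]
force: [0.1, -1.2, -0.0]
finger_gap: 0.0463
gripper_force: 0.0
```

Run:
```python
from h import *
save('side','side2.png');save('scene','scene2.png'); o=env.get_obs();print(o['t'],o['tool_pos'],o['eef_rot'],o['finger_gap'])
a=cv2.imread('pics/side2.png')[215:415,200:430];b=cv2.imread('pics/scene2.png')[125:325,235:465]
cv2.imwrite('pics/c2.png',cv2.resize(np.hstack([a,b]),None,fx=1.7,fy=1.7,interpolation=2))
```

```text
9.3 [0.52354934 0.09031957 0.24818511] [-2.2216002  -2.21600401  0.00602304] 0.04584917511282941
```

View pics/c2.png

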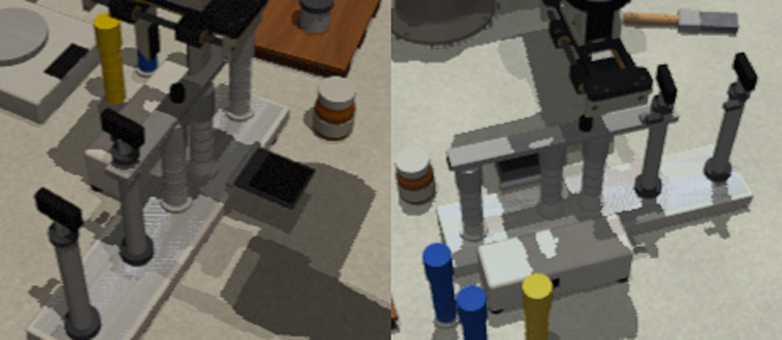

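The bar's nut has risen (left crop, 122,130) and the gripper stands over the knob (178,93).

Request:
send_rows(
  steps=[
    [[0,1,0,-20,0],[0,1,0,-40,0],[0,1,0,-51,0],[0,1,0,-51,0],[0.3,1,0,-51,0]],
  ],
)

```text
t: 9.8
tool_pos: [0.5265, 0.0903, 0.2006]
eef_rot: [2.221, 2.221, 0.001]
force: [-0.9, 0.3, 0.0]
finger_gap: 0.0416
gripper_force: 0.0
```

Request:
send_rows(
  steps=[
    [[1,0,0,0,0],[1,0,0,0,0],[1,0,0,0,0],[1,0,0,0,0],[1,0,0,0,0]],
  ],
  squeeze=10,
)

```text
t: 10.3
tool_pos: [0.5262, 0.0903, 0.2002]
eef_rot: [2.222, 2.22, 0.001]
force: [-1.3, -0.0, 2.9]
finger_gap: 0.0172
gripper_force: 10.0
```

Run:
```python
from h import *
# arc of knob about post, bar angle a
c=np.array([526.5,194.5]); p0=np.array([0,0])
f=lambda a:np.array([105*np.sin(a),105-105*np.cos(a)])
A=np.arange(1,15)*.1
for a in A: print(round(a,1),f(a).round().tolist())
```

```text
0.1 [10.0, 1.0]
0.2 [21.0, 2.0]
0.3 [31.0, 5.0]
0.4 [41.0, 8.0]
0.5 [50.0, 13.0]
0.6 [59.0, 18.0]
0.7 [68.0, 25.0]
0.8 [75.0, 32.0]
0.9 [82.0, 40.0]
1.0 [88.0, 48.0]
1.1 [94.0, 57.0]
1.2 [98.0, 67.0]
1.3 [101.0, 77.0]
1.4 [103.0, 87.0]
```

Request:
send_rows(
  steps=[
    [[1,10,1,0,0.1],[1,21,2,0,0.2],[1,31,5,0,0.3],[1,41,8,0,0.4],[1,50,13,0,0.5]],
  ],
)

```text
t: 10.8
tool_pos: [0.5766, 0.1032, 0.2002]
eef_rot: [1.598, 2.704, 0.0]
force: [-0.8, -0.8, 4.7]
finger_gap: 0.0173
gripper_force: 10.0
```

Request:
send_rows(
  steps=[
    [[1,9,5,0,0.1],[1,18,12,0,0.2],[1,25,19,0,0.3],[1,32,27,0,0.4],[1,38,35,0,0.5]],
  ],
)

```text
t: 11.3
tool_pos: [0.6142, 0.1385, 0.2001]
eef_rot: [-0.88, -3.016, 0.0]
force: [-3.0, 0.7, 4.7]
finger_gap: 0.0173
gripper_force: 10.0
```

Request:
send_rows(
  steps=[
    [[1,6,9,0,0.1],[1,10,19,0,0.2],[1,13,29,0,0.3],[1,15,39,0,0.4],[1,17,49,0,0.5]],
  ],
)

```text
t: 11.8
tool_pos: [0.6301, 0.1876, 0.2001]
eef_rot: [-0.106, -3.138, 0.001]
force: [-8.4, -1.4, 6.9]
finger_gap: 0.0174
gripper_force: 10.0
```

Request:
send_rows(
  steps=[
    [[0,0,0,0,0],[0,0,0,0,0],[0,0,0,0,0],[0,0,0,40,0],[0,0,0,80,0]],
  ],
)

```text
t: 12.3
tool_pos: [0.6305, 0.1865, 0.2791]
eef_rot: [-0.116, -3.136, 0.001]
force: [1.7, -1.0, 1.2]
finger_gap: 0.0452
gripper_force: 0.0
```

Run:
```python
from h import *
save('scene','scene3.png');print(env.get_obs()['t'])
```

```text
12.35
```

View pics/scene3.png

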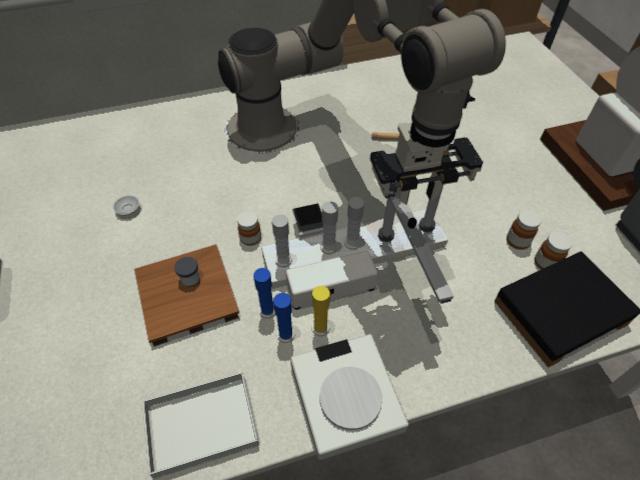

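The bar now lies over the back at (425,250), the three cylinders stand upright, and the tin is at (187,270).

Request:
send_rows(
  steps=[
    [[0,-12,-45,5,-0.14],[0,-24,-90,10,-0.28],[-0.5,-36,-135,10,-0.42],[-1,-48,-180,10,-0.56],[-1,-60,-225,10,-0.7]],
  ],
)

```text
t: 12.85
tool_pos: [0.5702, -0.0398, 0.2896]
eef_rot: [1.193, 2.906, 0.0]
force: [0.5, -0.0, -0.2]
finger_gap: 0.0653
gripper_force: 0.0
```

Request:
send_rows(
  steps=[
    [[-1,-12,-45,0,-0.14],[-1,-24,-90,0,-0.28],[-1,-36,-135,0,-0.42],[-1,-48,-180,0,-0.56],[-1,-60,-225,0,-0.7]],
  ],
)

```text
t: 13.35
tool_pos: [0.51, -0.2649, 0.2896]
eef_rot: [2.117, 2.32, 0.0]
force: [-0.0, -0.4, 0.0]
finger_gap: 0.0919
gripper_force: 0.0
```

Request:
send_rows(
  steps=[
    [[-1,0,-40,0,-0.13],[-1,0,-70,0,-0.13],[-1,0,-70,0,-0.13]],
  ],
)

```text
t: 13.65
tool_pos: [0.5098, -0.337, 0.2885]
eef_rot: [2.262, 2.18, -0.002]
force: [-0.2, 0.1, -0.3]
finger_gap: 0.0918
gripper_force: 0.0
```

Run:
```python
from m import *
W=cam('wrist');im=save('wrist','w4.png');o=env.get_obs();print(o['t'],o['tool_pos'],o['eef_rot'])
print('pred tin',proj(W,(.509,-.287,.08)),'board',[proj(W,p) for p in [(.432,-.218,.03),(.628,-.203,.03),(.639,-.396,.03),(.447,-.411,.03)]])
print('blue1',r(onz(S,267,314,0)),'blue2',r(onz(S,286,338,0)),'yel',r(onz(S,321,331,0)),'dish',r(onz(S,127,207,0)))
```

```text
13.7 [ 0.51018221 -0.33467971  0.28871711] [-2.25938969e+00 -2.18163652e+00  1.74104980e-04]
pred tin [314.14100581 151.97061239] board [array([231.33683678,  78.44369037]), array([437.15399215,  53.15006429]), array([440.06911723, 248.70361903]), array([261.76537966, 268.2851549 ])]
blue1 [639.0, -139.0, 0.0] blue2 [709.0, -113.0, 0.0] yel [715.0, -35.0, 0.0] dish [212.0, -423.0, -0.0]
```

View pics/w4.png

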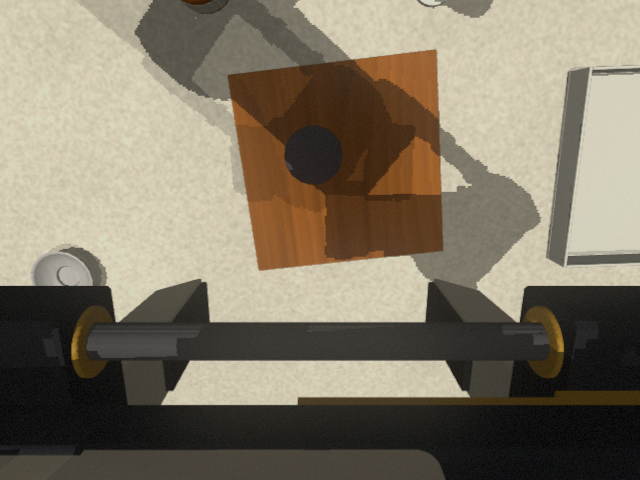

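The tin lid is at (313,155) and the board corners at (229,74), (436,50), (443,250) and (259,270), all within 3 px of prediction.

Request:
send_rows(
  steps=[
    [[-1,-2,46,0,-0.04],[-1,-2,46,-45,-0.04],[-1,-2,46,-90,-0.04],[-1,-2,46,-135,-0.04],[-1,-2,46,-180,-0.04]],
  ],
)

```text
t: 14.2
tool_pos: [0.5091, -0.2852, 0.1087]
eef_rot: [2.297, 2.141, 0.001]
force: [0.6, -1.0, 0.2]
finger_gap: 0.0919
gripper_force: 0.0
```

Request:
send_rows(
  steps=[
    [[-1,0,0,-30,0],[-1,0,0,-54,0],[0,0,0,-54,0],[1,0,0,-54,0],[1,0,0,-54,0]],
  ],
  squeeze=20,
)

```text
t: 14.7
tool_pos: [0.5101, -0.2869, 0.0575]
eef_rot: [2.296, 2.14, 0.001]
force: [0.8, -0.5, -0.1]
finger_gap: 0.0723
gripper_force: 0.0
```

Request:
send_rows(
  steps=[
    [[1,0,0,0,0],[1,0,0,0,0],[1,0,0,0,0],[1,0,0,0,0]],
  ],
)

```text
t: 15.1
tool_pos: [0.5092, -0.2869, 0.0566]
eef_rot: [2.298, 2.14, 0.0]
force: [-1.9, 0.3, 6.0]
finger_gap: 0.0511
gripper_force: 20.0
```

Run:
```python
from m import *
W0=cam('wrist')
# camera pose at w4 from logged pose
m=vision.camera_model('wrist');T=np.eye(4);T[:3,:3]=cv2.Rodrigues(np.array([-2.25938969,-2.18163652,1.7e-4]))[0];T[:3,3]=[.51018,-.33468,.28872]
M=T@np.array(m['T_tool_cam']);R=M[:3,:3].T;W=(np.array(m['intrinsics']),R,-R@M[:3,3])
q=np.array([onz(W,*p,.03) for p in[(229,74),(436,50),(443,250),(259,270)]]);print(r(q),r(q.mean(0)),r(onz(W,313,155,.08)))
print([np.linalg.norm(q[i]-q[i-1]) for i in range(4)])
```

```text
[[430.0, -211.0, 30.0], [627.0, -197.0, 30.0], [643.0, -395.0, 30.0], [444.0, -410.0, 30.0]] [536.0, -303.0, 30.0] [508.0, -287.0, 80.0]
[np.float64(0.19944138078256712), np.float64(0.19731580774262422), np.float64(0.19802878680096644), np.float64(0.1989662622256448)]
```

Request:
send_rows(
  steps=[
    [[1,0,0,20,0],[1,0,0,40,0],[1,-35,0,40,0.04],[1,-70,0,40,0.07],[1,-105,0,40,0.07]],
  ],
)

```text
t: 15.6
tool_pos: [0.4028, -0.2864, 0.0955]
eef_rot: [2.221, 2.222, 0.0]
force: [0.8, -0.9, -2.0]
finger_gap: 0.0517
gripper_force: 2.0
```

Request:
send_rows(
  steps=[
    [[1,-35,-3,0,0],[1,-35,-3,-25,0],[1,-35,-3,-50,0],[1,-35,-3,-62,0],[1,-35,-3,-68,0]],
  ],
)

```text
t: 16.1
tool_pos: [0.3684, -0.2892, 0.0265]
eef_rot: [-2.221, -2.218, -0.0]
force: [-2.2, 5.3, 23.3]
finger_gap: 0.0516
gripper_force: 20.0
```

Request:
send_rows(
  steps=[
    [[1,0,0,-1,0],[0,0,0,-1,0],[-0.35,0,0,-1,0],[-0.35,0,0,-1,0],[-0.35,0,0,20,0]],
  ],
)

```text
t: 16.6
tool_pos: [0.3681, -0.2887, 0.0465]
eef_rot: [-2.22, -2.218, -0.0]
force: [-0.1, -0.1, 0.3]
finger_gap: 0.0618
gripper_force: 0.0
```

Request:
send_rows(
  steps=[
    [[-0.35,0,0,50,0],[-1,0,0,100,0],[-1,0,0,150,0],[-1,0,0,200,0],[-1,0,0,250,0]],
  ],
)

```text
t: 17.1
tool_pos: [0.3687, -0.2893, 0.3004]
eef_rot: [2.221, 2.219, 0.0]
force: [0.7, -1.1, -0.7]
finger_gap: 0.0888
gripper_force: 0.0
```

Request:
send_rows(
  steps=[
    [[-1,31,38,0,0],[-1,62,76,0,0],[-1,93,114,0,0],[-1,124,150,0,0],[-1,157,184,0,0]],
  ],
)

```text
t: 17.6
tool_pos: [0.5269, -0.1038, 0.2983]
eef_rot: [2.222, 2.22, 0.001]
force: [0.2, -1.2, 0.5]
finger_gap: 0.092
gripper_force: 0.0
```

Request:
send_rows(
  steps=[
    [[-1,0,0,0,0],[-1,0,0,0,0]],
  ],
)

```text
t: 17.8
tool_pos: [0.5262, -0.1048, 0.2975]
eef_rot: [-2.22, -2.223, 0.001]
force: [0.3, -0.4, 0.1]
finger_gap: 0.0918
gripper_force: 0.0
```

Run:
```python
from m import *
W=cam('wrist');save('wrist','w5.png');im=save('scene','scene5.png');o=env.get_obs();print(o['t'],o['tool_pos'],o['eef_rot'])
for p in [(.525,-.068,.18),(.525,.048,.18),(.525,.106,.18)]: print(proj(W,p), r(onz(W,*proj(W,p),.18)))
import pickle;pickle.dump(W,open('w5.pkl','wb'))
h=cv2.cvtColor(im[150:300,60:300],cv2.COLOR_RGB2BGR);cv2.imwrite('pics/c5.png',cv2.resize(h,None,fx=2.5,fy=2.5,interpolation=2))
```

```text
17.9 [ 0.52548661 -0.10629079  0.29776159] [ 2.22306660e+00  2.21958969e+00 -5.72017681e-04]
[315.41522571 179.76138691] [525.0, -68.0, 180.0]
[315.41768834 -14.3751944 ] [525.0, 48.0, 180.0]
[ 315.41916811 -131.02917126] [525.0, 106.0, 180.0]
```

View pics/w5.png

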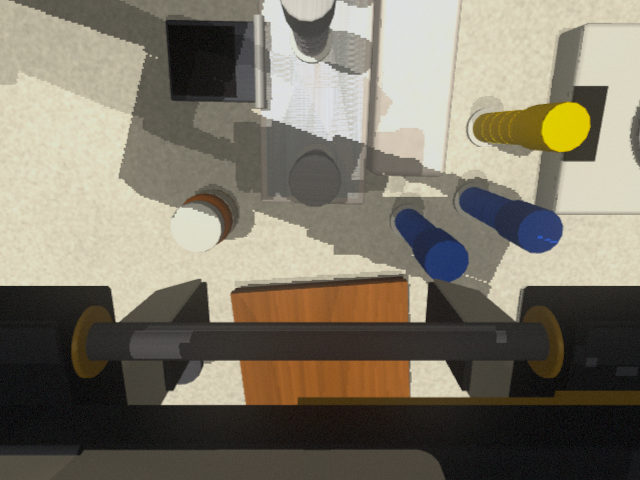

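View pics/c5.png

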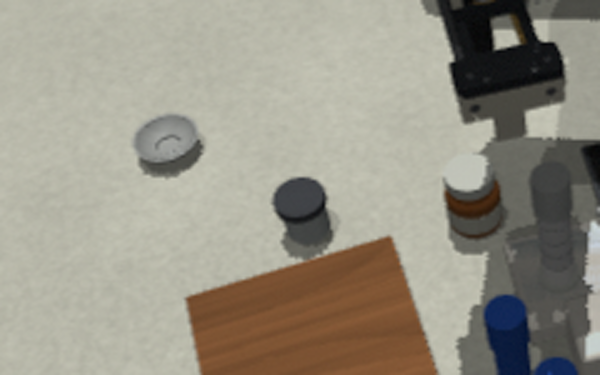

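The first head is at (315,180), exactly as predicted, so it stands at (525,-68). In the scene crop the tin stands upright at (300,215), off the board.

Request:
send_rows(
  steps=[
    [[-1,0,38,0,0],[-1,0,38,-45,0],[-1,0,38,-90,0],[-1,0,38,-130,0],[-1,0,38,-158,0]],
  ],
)

```text
t: 18.4
tool_pos: [0.5242, -0.0689, 0.1375]
eef_rot: [-2.224, -2.216, 0.002]
force: [0.3, 0.2, 0.2]
finger_gap: 0.0919
gripper_force: 0.0
```

Request:
send_rows(
  steps=[
    [[-1,0,0,0,0],[0,0,0,0,0],[1,0,0,0,0],[1,0,0,0,0],[1,0,0,0,0]],
  ],
  squeeze=30,
)

```text
t: 18.9
tool_pos: [0.5266, -0.068, 0.141]
eef_rot: [2.221, 2.219, 0.002]
force: [-0.1, -0.2, -0.3]
finger_gap: 0.0644
gripper_force: 0.0
```

Request:
send_rows(
  steps=[
    [[1,0,0,0,0],[1,0,0,0,0],[1,0,0,0,0],[1,0,0,0,0],[1,0,0,0,0]],
  ],
)

```text
t: 19.4
tool_pos: [0.526, -0.0677, 0.1396]
eef_rot: [-2.222, -2.22, 0.0]
force: [0.1, 0.1, 0.3]
finger_gap: 0.0355
gripper_force: 30.0
```

Gripped with a 35.5 mm gap, as expected for the 36 mm head.

Request:
send_rows(
  steps=[
    [[1,0,0,5,0],[1,0,0,11,0],[1,0,-5,12,0],[1,0,-15,12,0],[1,0,-30,12,0]],
  ],
)

```text
t: 19.9
tool_pos: [0.526, -0.0984, 0.1516]
eef_rot: [2.222, 2.221, -0.0]
force: [0.2, -1.1, -2.2]
finger_gap: 0.0355
gripper_force: 29.9
```

Request:
send_rows(
  steps=[
    [[1,0,-20,0,0],[1,0,-41,0,0],[1,0,-63,0,0],[1,0,-86,0,0],[1,0,-109,0,0]],
  ],
)

```text
t: 20.4
tool_pos: [0.5255, -0.209, 0.1513]
eef_rot: [-2.223, -2.219, 0.0]
force: [0.7, 0.0, -1.5]
finger_gap: 0.0357
gripper_force: 29.9
```

Request:
send_rows(
  steps=[
    [[1,0,-23,0,0],[1,0,-46,0,0],[1,0,-69,0,0],[1,0,-91,0,0],[1,0,-110,0,0]],
  ],
)

```text
t: 20.9
tool_pos: [0.5252, -0.3193, 0.1512]
eef_rot: [-2.224, -2.219, 0.001]
force: [0.5, -0.4, -3.1]
finger_gap: 0.0352
gripper_force: 29.9
```

Request:
send_rows(
  steps=[
    [[1,0,-17,0,0],[1,0,-29,0,0],[1,0,-36,0,0],[1,0,-40,0,0],[1,0,-41,0,0]],
  ],
)

```text
t: 21.4
tool_pos: [0.526, -0.3577, 0.1516]
eef_rot: [-2.222, -2.22, -0.0]
force: [0.1, -0.2, -2.3]
finger_gap: 0.0356
gripper_force: 29.9
```

Request:
send_rows(
  steps=[
    [[1,0,0,0,0],[1,0,0,-4,0],[1,0,0,-8,0],[1,0,0,-11,0],[1,0,0,-12,0]],
  ],
)

```text
t: 21.9
tool_pos: [0.526, -0.3575, 0.1396]
eef_rot: [-2.222, -2.221, 0.0]
force: [-1.0, 1.6, 4.2]
finger_gap: 0.0355
gripper_force: 30.0
```

Run:
```python
from m import *
im=save('side','side6.png');o=env.get_obs();print(o['t'],o['tool_pos'],o['force'],o['finger_gap'],o['wrist_torque'],o['eef_rot'])
h=cv2.cvtColor(im[150:400,230:480],cv2.COLOR_RGB2BGR);cv2.imwrite('pics/c6.png',cv2.resize(h,None,fx=2.2,fy=2.2,interpolation=2))
```

```text
21.95 [ 0.52600268 -0.35753318  0.13966841] [ 0.10439058  0.03043361 -1.24601615] 0.03556969001795909 [-0.05634124 -0.08476602  0.01932458] [-2.22229165e+00 -2.22038368e+00 -5.68661766e-05]
```

View pics/c6.png

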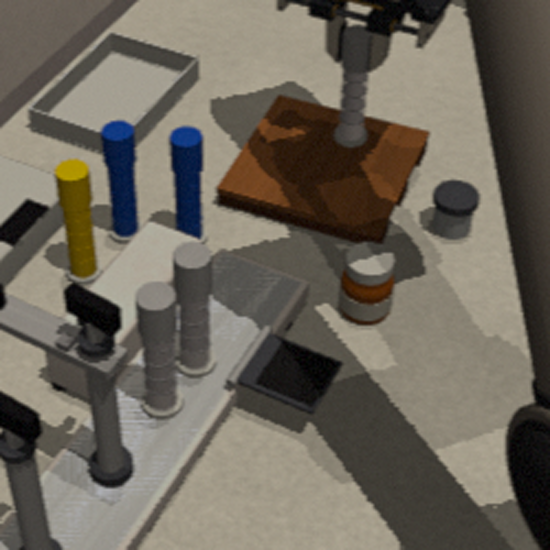

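The cylinder stands upright on the board at (352,110), and the tin and jar are fine. Releasing and fetching the second one at (525,48).

Request:
send_rows(
  steps=[
    [[1,0,0,-1,0],[0.3,0,0,-1,0],[-0.5,0,0,-1,0],[-1,0,0,-1,0],[-1,0,0,-1,0]],
  ],
)

```text
t: 22.45
tool_pos: [0.5261, -0.3577, 0.1385]
eef_rot: [2.222, 2.22, 0.0]
force: [0.1, -0.2, -0.4]
finger_gap: 0.055
gripper_force: 0.0
```

Request:
send_rows(
  steps=[
    [[-1,0,0,0,0],[-1,0,0,0,0],[-1,0,0,20,0],[-1,0,0,60,0],[-1,0,0,100,0]],
  ],
)

```text
t: 22.95
tool_pos: [0.5257, -0.3575, 0.2391]
eef_rot: [-2.221, -2.219, 0.0]
force: [1.5, 0.4, -0.1]
finger_gap: 0.0907
gripper_force: 0.0
```

Request:
send_rows(
  steps=[
    [[-1,0,30,10,0],[-1,0,75,10,0],[-1,0,120,10,0],[-1,0,165,10,0],[-1,0,210,10,0]],
  ],
)

```text
t: 23.45
tool_pos: [0.5258, -0.1461, 0.2488]
eef_rot: [2.223, 2.22, 0.001]
force: [0.7, 0.7, 0.6]
finger_gap: 0.0919
gripper_force: 0.0
```

Request:
send_rows(
  steps=[
    [[-1,0,45,0,0],[-1,-1,90,0,0],[-1,-1,135,0,0],[-1,-1,175,0,0],[-1,-1,196,0,0]],
  ],
)

```text
t: 23.95
tool_pos: [0.5246, 0.0513, 0.2488]
eef_rot: [-2.22, -2.223, -0.001]
force: [-0.2, 1.2, -0.7]
finger_gap: 0.0917
gripper_force: 0.0
```

Request:
send_rows(
  steps=[
    [[-1,0,0,-30,0],[-1,0,0,-70,0],[-1,0,0,-97,0],[-1,0,0,-109,0],[-1,0,0,-109,0]],
  ],
)

```text
t: 24.45
tool_pos: [0.5244, 0.0483, 0.1385]
eef_rot: [-2.221, -2.219, 0.003]
force: [0.6, 0.7, 0.5]
finger_gap: 0.0914
gripper_force: 0.0
```

Run:
```python
from m import *
im=save('side','side7.png');o=env.get_obs();print(o['t'],o['tool_pos'],o['force'],o['finger_gap'],o['eef_rot'])
h=cv2.cvtColor(im[150:400,230:480],cv2.COLOR_RGB2BGR);cv2.imwrite('pics/c7.png',cv2.resize(h,None,fx=2.2,fy=2.2,interpolation=2))
```

```text
24.5 [0.52531186 0.04820851 0.13991058] [0.25704571 0.2743374  1.55133749] 0.09137896799880652 [-2.22270192e+00 -2.22015132e+00  2.38161818e-05]
```

View pics/c7.png

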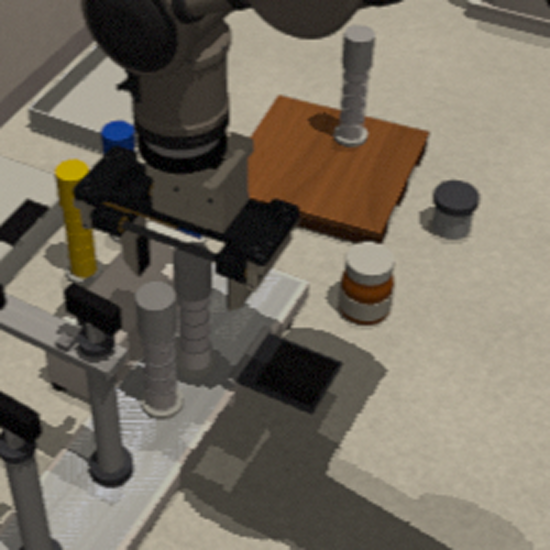

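The first cylinder stands on the board at (353,85), and the gripper straddles the second at (192,270).

Request:
send_rows(
  steps=[
    [[0,0,0,0,0],[1,0,0,0,0],[1,0,0,0,0],[1,0,0,0,0],[1,0,0,0,0]],
  ],
  squeeze=30,
)

```text
t: 25.0
tool_pos: [0.5252, 0.0483, 0.14]
eef_rot: [2.222, 2.22, 0.001]
force: [0.6, -1.2, -0.0]
finger_gap: 0.0565
gripper_force: 0.0
```

Request:
send_rows(
  steps=[
    [[1,0,0,0,0],[1,0,0,0,0],[1,0,0,0,0],[1,0,0,0,0],[1,0,0,0,0]],
  ],
)

```text
t: 25.5
tool_pos: [0.525, 0.0483, 0.1396]
eef_rot: [-2.222, -2.22, 0.0]
force: [-0.9, 0.2, 1.4]
finger_gap: 0.0353
gripper_force: 29.9
```

Request:
send_rows(
  steps=[
    [[1,0,0,5,0],[1,0,0,11,0],[1,0,-5,12,0],[1,0,-15,12,0],[1,0,-30,12,0]],
  ],
)

```text
t: 26.0
tool_pos: [0.525, 0.0176, 0.1516]
eef_rot: [2.221, 2.221, -0.0]
force: [-0.1, 0.0, -1.8]
finger_gap: 0.0355
gripper_force: 29.9
```

Request:
send_rows(
  steps=[
    [[1,0,-20,0,0],[1,0,-41,0,0],[1,0,-63,0,0],[1,0,-86,0,0],[1,0,-109,0,0]],
  ],
)

```text
t: 26.5
tool_pos: [0.5246, -0.0929, 0.1514]
eef_rot: [-2.223, -2.219, 0.001]
force: [1.1, -0.2, -2.0]
finger_gap: 0.0351
gripper_force: 29.9
```

Request:
send_rows(
  steps=[
    [[1,0,-23,0,0],[1,0,-46,0,0],[1,0,-69,0,0],[1,0,-92,0,0],[1,0,-115,0,0]],
  ],
)

```text
t: 27.0
tool_pos: [0.5243, -0.208, 0.1514]
eef_rot: [-2.223, -2.219, 0.001]
force: [-0.3, -0.2, -2.4]
finger_gap: 0.0356
gripper_force: 29.9
```

Request:
send_rows(
  steps=[
    [[1,0,-22,0,0],[1,0,-42,0,0],[1,0,-60,0,0],[1,0,-75,0,0],[1,0,-86,0,0]],
  ],
)

```text
t: 27.5
tool_pos: [0.5249, -0.2931, 0.1515]
eef_rot: [-2.223, -2.22, -0.0]
force: [-1.3, -0.0, -2.1]
finger_gap: 0.0354
gripper_force: 29.9
```

Request:
send_rows(
  steps=[
    [[1,0,-6,0,0],[1,0,-9,0,0],[1,0,-10,0,0],[1,0,-10,-4,0],[1,0,-10,-8,0]],
  ],
)

```text
t: 28.0
tool_pos: [0.5252, -0.3011, 0.1434]
eef_rot: [2.222, 2.221, 0.0]
force: [0.6, 0.6, -1.5]
finger_gap: 0.0358
gripper_force: 29.9
```

Request:
send_rows(
  steps=[
    [[1,0,0,-3,0],[1,0,0,-5,0],[1,0,0,-5,0]],
  ],
)

```text
t: 28.3
tool_pos: [0.5249, -0.3015, 0.1396]
eef_rot: [2.222, 2.221, -0.0]
force: [-2.7, 0.9, 4.7]
finger_gap: 0.036
gripper_force: 30.0
```

Request:
send_rows(
  steps=[
    [[1,0,0,-1,0],[0.3,0,0,-1,0],[-0.5,0,0,-1,0],[-1,0,0,-1,0],[-1,0,0,-1,0]],
  ],
)

```text
t: 28.8
tool_pos: [0.5251, -0.3017, 0.1375]
eef_rot: [2.222, 2.22, 0.0]
force: [-0.0, 0.8, 0.6]
finger_gap: 0.0546
gripper_force: 0.0
```

Request:
send_rows(
  steps=[
    [[-1,0,0,0,0],[-1,0,0,0,0],[-1,0,0,20,0],[-1,0,0,60,0],[-1,0,0,100,0]],
  ],
)

```text
t: 29.3
tool_pos: [0.5247, -0.3014, 0.238]
eef_rot: [-2.221, -2.219, 0.0]
force: [-0.0, -0.5, -0.4]
finger_gap: 0.0906
gripper_force: 0.0
```

Request:
send_rows(
  steps=[
    [[-1,0,30,10,0],[-1,0,75,10,0],[-1,0,120,10,0],[-1,0,165,10,0],[-1,0,210,10,0]],
  ],
)

```text
t: 29.8
tool_pos: [0.5248, -0.0901, 0.2477]
eef_rot: [2.223, 2.22, 0.0]
force: [-0.2, 0.5, -0.5]
finger_gap: 0.0916
gripper_force: 0.0
```

Request:
send_rows(
  steps=[
    [[-1,0,45,0,0],[-1,0,90,0,0],[-1,0,135,0,0],[-1,0,175,0,0],[-1,0,197,0,0]],
  ],
)

```text
t: 30.3
tool_pos: [0.5246, 0.1083, 0.2477]
eef_rot: [-2.22, -2.223, -0.001]
force: [0.9, -1.1, 0.2]
finger_gap: 0.0919
gripper_force: 0.0
```

Request:
send_rows(
  steps=[
    [[-1,0,0,-30,0],[-1,0,0,-70,0],[-1,0,0,-97,0],[-1,0,0,-109,0],[-1,0,0,-109,0]],
  ],
)

```text
t: 30.8
tool_pos: [0.5243, 0.1052, 0.1374]
eef_rot: [-2.221, -2.219, 0.004]
force: [-0.8, -0.6, 0.7]
finger_gap: 0.0921
gripper_force: 0.0
```

Run:
```python
from m import *
im=save('side','side8.png');o=env.get_obs();print(o['t'],o['tool_pos'],o['force'],o['finger_gap'],o['eef_rot'])
h=cv2.cvtColor(im[150:400,230:480],cv2.COLOR_RGB2BGR);cv2.imwrite('pics/c8.png',cv2.resize(h,None,fx=2.2,fy=2.2,interpolation=2))
```

```text
30.85 [0.52531399 0.10522109 0.13887538] [-0.50338989  0.41462978 -0.5618632 ] 0.09168638524860928 [-2.22273769e+00 -2.22004902e+00  9.59099030e-05]
```

View pics/c8.png

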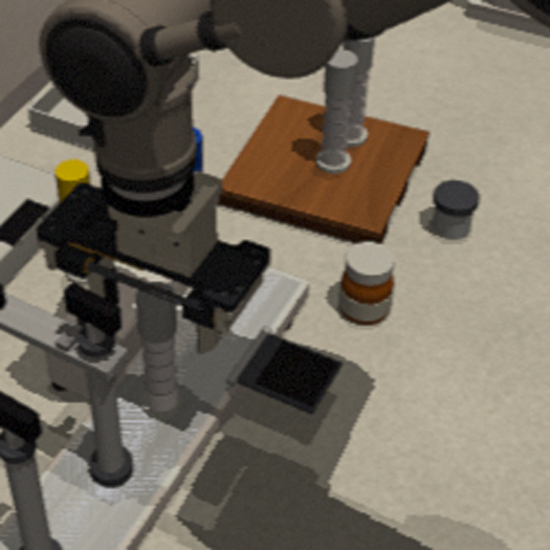

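Two cylinders stand on the board at (355,100) and (337,110), and the gripper straddles the third at (157,330).

Request:
send_rows(
  steps=[
    [[0,0,0,0,0],[1,0,0,0,0],[1,0,0,0,0],[1,0,0,0,0],[1,0,0,0,0]],
  ],
  squeeze=30,
)

```text
t: 31.35
tool_pos: [0.5252, 0.1053, 0.139]
eef_rot: [2.222, 2.22, 0.001]
force: [0.9, -0.1, 0.3]
finger_gap: 0.0563
gripper_force: 0.0
```

Request:
send_rows(
  steps=[
    [[1,0,0,0,0],[1,0,0,0,0],[1,0,0,0,0],[1,0,0,0,0],[1,0,0,0,0]],
  ],
)

```text
t: 31.85
tool_pos: [0.525, 0.1053, 0.1386]
eef_rot: [-2.222, -2.22, 0.0]
force: [-0.3, -0.4, -0.5]
finger_gap: 0.0359
gripper_force: 30.0
```

Request:
send_rows(
  steps=[
    [[1,0,0,5,0],[1,0,0,11,0],[1,0,-5,12,0],[1,0,-15,12,0],[1,0,-30,12,0]],
  ],
)

```text
t: 32.35
tool_pos: [0.5249, 0.0746, 0.1505]
eef_rot: [-2.222, -2.221, 0.0]
force: [-0.1, -0.2, -2.8]
finger_gap: 0.0357
gripper_force: 30.0
```

Request:
send_rows(
  steps=[
    [[1,0,-20,0,0],[1,0,-41,0,0],[1,0,-63,0,0],[1,0,-86,0,0],[1,0,-109,0,0]],
  ],
)

```text
t: 32.85
tool_pos: [0.5246, -0.0359, 0.1504]
eef_rot: [-2.223, -2.219, 0.001]
force: [-0.4, 0.0, -3.2]
finger_gap: 0.0355
gripper_force: 30.0
```

Request:
send_rows(
  steps=[
    [[1,0,-23,0,0],[1,0,-46,0,0],[1,0,-69,0,0],[1,0,-92,0,0],[1,0,-115,0,0]],
  ],
)

```text
t: 33.35
tool_pos: [0.5243, -0.1509, 0.1504]
eef_rot: [-2.223, -2.219, 0.001]
force: [0.4, 0.5, -2.7]
finger_gap: 0.0356
gripper_force: 30.0
```

Request:
send_rows(
  steps=[
    [[1,0,-22,0,0],[1,0,-42,0,0],[1,0,-60,0,0],[1,0,-75,0,0],[1,0,-86,0,0]],
  ],
)

```text
t: 33.85
tool_pos: [0.5247, -0.2363, 0.1505]
eef_rot: [-2.223, -2.219, 0.0]
force: [0.3, 0.5, -2.8]
finger_gap: 0.0355
gripper_force: 30.0
```

Request:
send_rows(
  steps=[
    [[1,0,-5,0,0],[1,0,-8,0,0],[1,0,-8,0,0],[1,0,-8,-4,0],[1,0,-8,-8,0]],
  ],
)

```text
t: 34.35
tool_pos: [0.5252, -0.2421, 0.1424]
eef_rot: [2.222, 2.221, 0.0]
force: [0.1, 0.2, -3.6]
finger_gap: 0.0356
gripper_force: 30.0
```

Request:
send_rows(
  steps=[
    [[1,0,0,-3,0],[1,0,0,-5,0],[1,0,0,-5,0]],
  ],
)

```text
t: 34.65
tool_pos: [0.525, -0.2424, 0.1386]
eef_rot: [2.222, 2.221, 0.0]
force: [-1.9, 2.4, 5.1]
finger_gap: 0.0352
gripper_force: 30.0
```

Request:
send_rows(
  steps=[
    [[1,0,0,-1,0],[0.3,0,0,-1,0],[-0.5,0,0,-1,0],[-1,0,0,-1,0],[-1,0,0,-1,0]],
  ],
)

```text
t: 35.15
tool_pos: [0.5252, -0.2427, 0.1366]
eef_rot: [2.222, 2.22, 0.0]
force: [-0.3, -0.8, 0.1]
finger_gap: 0.0551
gripper_force: 0.0
```

Request:
send_rows(
  steps=[
    [[-1,0,0,0,0],[-1,0,0,0,0],[-1,0,0,20,0],[-1,0,0,60,0],[-1,0,0,100,0]],
  ],
)

```text
t: 35.65
tool_pos: [0.5246, -0.2425, 0.2371]
eef_rot: [-2.221, -2.219, 0.001]
force: [0.5, -0.9, -0.2]
finger_gap: 0.091
gripper_force: 0.0
```

Request:
send_rows(
  steps=[
    [[-1,-30,20,30,0],[-1,-60,50,60,0],[-1,-90,80,80,0],[-1,-120,110,80,0],[-1,-130,150,80,0]],
  ],
)

```text
t: 36.15
tool_pos: [0.3931, -0.0922, 0.3175]
eef_rot: [2.224, 2.217, 0.0]
force: [0.4, 0.8, 0.1]
finger_gap: 0.0918
gripper_force: 0.0
```

Run:
```python
from m import *
a=save('side','side9.png');b=save('scene','scene9.png');o=env.get_obs();print(o['t'],o['tool_pos'],o['force'])
for i in range(0):pass
h=cv2.cvtColor(np.hstack([a[130:430,220:500],b[140:440,120:470]]),cv2.COLOR_RGB2BGR);cv2.imwrite('pics/c9.png',cv2.resize(h,None,fx=1.25,fy=1.25,interpolation=2))
```

```text
36.25 [ 0.39343179 -0.08942677  0.3175002 ] [ 0.08036967 -0.73417723  0.95518425]
```

View pics/c9.png

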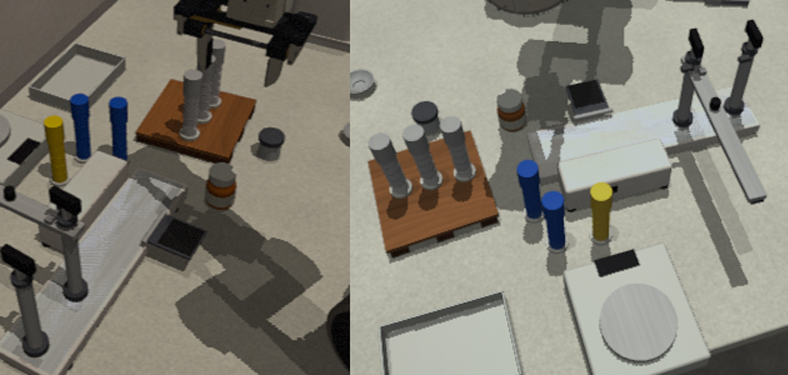

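All three cylinders stand upright on the board (scene crop (390,165), (423,155), (458,148)). The tin stands off the board at (426,117), the bar is open, the treadle is up and the jar is standing.

```bash
python3 -c "
from h import *
print(env.hand_in())"
```

```text
the job is handed in; nothing more can be done
None
```

I handed the job in; the hand-in returned no verdict, but the last pictures show the treadle up, the bar swung back, the tin on the bench, all three cylinders upright on the board and the jar standing; I turned the bar's nut about 3.0 rad counter-clockwise.

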